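# Shut the mirror curing box and start it

## Task

The glued mirror on the tray is ready to cure. With the fingertips only, push the tray fully home into the curing box, then push the lid down until it is fully shut, and last press the green start button all the way down and let it come up again. Do not slam the tray or lid, do not press the red button, do not touch or lift the mirror, and leave everything else where it stands.

Things in the scene. Friction and masses are not known exactly. Their poses are not given: they have to be found in the camera images.
- curer: Curing box: grey open-topped, open-fronted housing, 190 mm deep (its x), 240 mm wide (its y), walls 90 mm high, fixed to the table. Origin on its underside, mid-width, 110 mm behind its front and 80 mm ahead of its back; its -x axis points out of the front, towards the robot, where the tray comes out. The lid hinge axis runs along its y at x = +80 mm, z = 90 mm.
- tray (a joint): How far the aluminium tray with its white front panel stands out of the curing box, in m: 0 = fully home (a hard stop), grows as it slides out along the box's -x; up to 0.13. Starts 0.055 to 0.105 out. It slides stiffly (about 2 N) and stays where it is left. The panel is 230 mm wide, 12 mm thick, 12 to 86 mm above the table.
- tray_pad (a point): Centre of the outer face of the black rubber push pad on the tray's front; it looks along the box's -x, 80 mm wide, 45 mm high (35 to 80 mm above the table, this point is at 60 mm), 15 mm proud of the panel. With the tray home this point is at x = -137 mm, y = 0 in the box's frame.
- tray_floor (a point): Centre of the tray's upper face, 30 mm above the table, on which the mirror lies; tray floor 160 (x) by 190 mm with 8 mm high rims at the sides and back.
- lid (a joint): Angle of the white lid with the lamp housing, rad: 0 = shut (hard stop), grows as it opens upwards about the box's rear top edge. Starts at 0.75 to 1.1. A stiff hinge holds it; pushing at the orange pad takes 2 to 7 N. Lid 192 mm long from the hinge, 240 wide, 16 thick; lamp housing 90 by 160 mm, 28 mm high on its outer face, 30 to 120 mm from the hinge.
- lid_pad (a point): Centre of the top (outer) face of the orange push pad, 32 by 80 mm, at the lid's free edge; 176 mm from the hinge along the lid and 20 mm off the hinge's plane on the outer side. With the lid shut it is at x = -96 mm, y = 0, z = 110 mm in the box's frame. Site z axis: outward normal of the lid.
- start_top (a point): Centre of the top of the green start button, 28 mm across, top 22 mm above the table, in a 44 mm wide, 12 mm high round grey housing fixed on the table left or right of the curing box (green and red swap sides).
- start (a joint): Travel of the green button, m: 0 up, 0.006 fully pressed downwards; a spring returns it, about 5 N when fully down. The press counts from 0.0045.
- stop_top (a point): Centre of the top of the red stop button, same size, on the other side. Not to be pressed.
- stop (a joint): Travel of the red button, m: 0 up, 0.006 down.
- mirror: Oblong mirror with white frame, 120 by 70 by 8 mm, 0.15 kg, lying loose on the tray; origin at the centre of its underside. It rides along with the tray.
- glue: White glue bottle with red cap, 64 mm across, 170 mm high, standing; origin at the centre of its underside.
- primer: Small white bottle with red label, 32 mm across, 85 mm high, standing; origin at the centre of its underside.
- frames: Stack of four oblong white frames, 200 by 90 mm, 40 mm high; origin at the centre of its underside.
- disc: Brown cork disc, 100 mm across, 8 mm thick; origin at the centre of its underside.
- spatula: Glue spatula lying flat; origin under its middle, its x along the tool.
Mind the look-alikes: they are no part of the job. Leave any blue or orange look-alike of the part that bears stop_top alone. There is more than one size of the mirror; the one meant has the size given above.

How it is judged:
By the outcome, as a careful person would: the job done as asked, in the order asked, and still so for the second after the job is handed in, with the robot touching nothing.
It also fails if it takes over 64 s, if anything falls off the work surface, if the arm or the gripper's body presses on something with over 40 N, if the wrist force passes 120 N, or if a joint passes its speed limit or range.

## Robot

A 6-joint arm with a two-finger parallel gripper is mounted at the origin on the work surface. World frame = base frame: x ahead of the robot, y to its left, z up, the work surface at z = 0. Lengths are in m, angles in rad, forces in N, time in s.
With the tool pointing down it reaches from about 0.3 to 0.85 m from the base axis. Payload 5.4 kg.
Tool frame: the origin (TCP) lies between the finger pads; the fingertips stand 22 mm ahead of it and the grasp point (between the pads) lies 3 mm ahead of it (finger_overhang is the distance from the TCP to the fingertips, in m); z points along the fingers, y is the line along which they close (so a half turn about z gives the same grasp; the last joint's range is limited). The gripper opens to 85 mm and grips with 20 to 120 N. Pads are 22 mm wide; open, the fingers measure 114 mm over their backs; the gripper's body (76 mm by 85 mm) begins 54 mm behind the grasp point. The pads swing forward as they close: fully open they stand 13 mm farther back than shut.
Start: joints at [-1.512, 0.158, 1.597, -0, 1.386, -0.21], TCP at [0.153, -0.554, 0.225] pointing down, gripper open.
Joint ranges: [-2.91, 2.91], [-0.94, 2.29], [0.18, 2.7], [-1.29, 4.43], [0.17, 2.64], [-3, 3]. Speed limits (rad/s): [2.57, 2.57, 3.14, 3.14, 3.14, 3.14].

## Interface

Orientations are given as a unit quaternion [w, x, y, z].
In Python, from bench import state, capture, hand_in, finger_overhang gives the robot as it stands.
- The arm moves only by the tool send_rows, never from a script. Its argument "steps" is one flat list of numbers, 7 for each row, row after row: the shift along the world's x, y, z scaled (see below), then the turn, a rotation vector about the world's x, y, z scaled (see below), then the gripper's target within -1 to 1 (shut at 1, half-way at 0, fully open at -1). A call has 1 to 8 rows; each row shifts and turns the commanded pose from where the row before left it; what a row does not reach is not made up. The controller multiplies each number of a shift by 0.02 m and each number of a turn by 0.12 rad. A row lasts 1/12 s, in which the tool goes at most 41.7 mm and 7.16 degrees, less where a joint would pass 70% of its speed; a pose out of reach is approached as far as the arm can. A call with a number of a shift or a turn outside -1 to 1 is refused whole. A call with a gripper value outside its range is refused whole. The fingers move at their own pace and stop on an object; the grip force is fixed at half the most. Time passes only in rows, so rows that do not move let the fingers close. It gives the time, the measured TCP pose, the force, the opening and the grip force at its end, in the units of the state.
- state(): the state, without advancing time (a new reading comes with each control period).
- capture(name): name is "side" or "top" or "wrist"; returns a dict with "color" (420x560x3 uint8, red, green, blue), "camera_matrix" (3x3 intrinsics, pixels), "rvec" (rotation vector, rad) and "tvec" (3), from world to camera coordinates, as OpenCV has them; the wrist camera has in their place "T_tool_cam" (4x4, takes a point from camera to tool coordinates, whose origin is the TCP and whose axes are the flange's). Camera axes: x right, y down, z forward; pixel columns grow to the right and rows downward; lengths in m; the calibration is good to about 2 mm. A picture is of the moment at which its call begins: read the wrist's pose just before it. There is no depth.
- hand_in(): hands the job in; it is judged then, once.
The state is a dict: "t": time; "joint_pos": joint angles; "qd": joint speeds; "effort": joint torques, N m; "tcp_pos": TCP position; "ee_rot": TCP orientation; "force": force on the tool from outside, world axes, zero at the start; "ft_torque": the same for the moment, N m; "width": finger opening in m; "gripper_force": force on a finger pad.
Only numpy, scipy, OpenCV 4.12 (cv2) and the standard library are available. Lean on these libraries where they do the work, as an engineer would, in place of code of your own. Each camera call takes 0.05 s, during which the arm holds its last target. There are 200 camera calls.

## Working session

There is one attempt and no reset: what is moved stays moved. The work goes in short steps, Python scripts to look and compute and a tool call to move; the robot and the scene stay as the last step left them, time stands still between calls to the robot, and variables do not carry over. Pictures are saved under pics/ and viewed, at most 10 in all, crops included, and the job is handed in when it is done.

Besides the shell and the picture viewer there is one more tool, called after "Emit:" as name(argument=value, ...) on one line, values as JSON. send_rows: Moves the arm, as the interface text tells. Its arguments: {"type":"object","properties":{"steps":{"type":"array"}},"required":["steps"]}

```bash
mkdir -p pics; cat > h.py <<'E'
import numpy as np,cv2
from bench import state,capture
def save(n,f):
    c=capture(n); cv2.imwrite('pics/'+f,c['color'][:,:,::-1]); np.savez('pics/'+f[:-4]+'.npz',**{k:v for k,v in c.items()}); return c
def ray(c,u,v):
    R=cv2.Rodrigues(np.array(c['rvec'],float))[0]; t=np.array(c['tvec'],float).ravel()
    d=R.T@np.linalg.inv(c['camera_matrix'])@np.array([u,v,1.]); return -R.T@t,d
def onz(c,u,v,z):
    o,d=ray(c,u,v); return o+d*(z-o[2])/d[2]
def proj(c,p):
    return cv2.projectPoints(np.array(p,float).reshape(-1,3),np.array(c['rvec'],float),np.array(c['tvec'],float),np.array(c['camera_matrix'],float),None)[0].reshape(-1,2)
E
python3 - <<'E'
from h import *
for n in('top','side'):
    c=save(n,n+'1.png'); print(n,ray(c,280,210))
s=state();print(s['t'],s['tcp_pos'],s['ee_rot'],s['force'],s['width'])
E
```

```text
top (array([0.35192756, 0.01587991, 1.24276092]), array([ 0.18810007, -0.01281607, -0.98219316]))
side (array([ 0.28729544, -0.85240184,  1.06189874]), array([ 0.21947793,  0.64737519, -0.72990545]))
0.1 [ 0.15265699 -0.55378025  0.22449488] [-8.68136517e-04  9.90983795e-01  1.33978947e-01  7.95325543e-05] [ 0.17232465 -0.20208815 -0.23857117] 0.08567380408248657
```

View pics/top1.png

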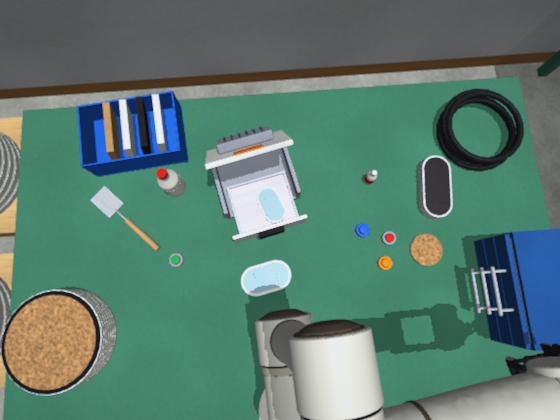

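View pics/side1.png

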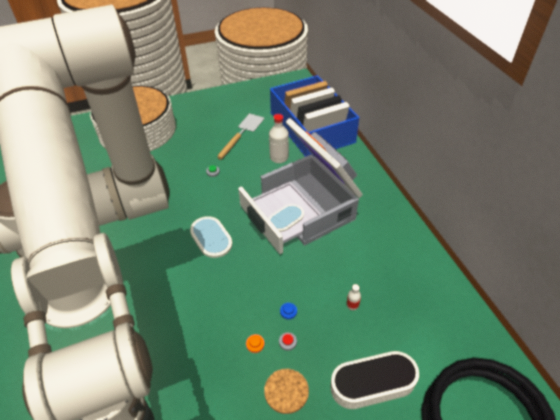

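Candidates for the start button: green (176,260). Look-alikes: red stop (389,238), blue (363,230), orange (386,263). The larger mirror lies on the table at (266,278); the mirror meant is on the tray at (271,205). The lid is open, with its orange pad at about (248,150). Next is a close crop with measurements.

```bash
python3 - <<'E'
from h import *
T=dict(np.load('pics/top1.npz'));S=dict(np.load('pics/side1.npz'))
a=cv2.resize(T['color'][120:270,155:315],None,fx=3.7,fy=3.7,interpolation=cv2.INTER_CUBIC)
cv2.imwrite('pics/crop_t.png',a[:,:,::-1])
a=cv2.resize(S['color'][105:260,190:370],None,fx=3.7,fy=3.7,interpolation=cv2.INTER_CUBIC)
cv2.imwrite('pics/crop_s.png',a[:,:,::-1])
def cen(c,lo,hi,box):
    h=cv2.cvtColor(c['color'],cv2.COLOR_RGB2HSV);m=cv2.inRange(h,lo,hi);x0,y0,x1,y1=box
    k=np.zeros_like(m);k[y0:y1,x0:x1]=m[y0:y1,x0:x1];ys,xs=np.nonzero(k);return xs.mean(),ys.mean(),len(xs),xs.min(),xs.max(),ys.min(),ys.max()
g=cen(T,(50,150,100),(75,255,255),(165,250,188,272));print('g',g,onz(T,g[0],g[1],.022))
gs=cen(S,(50,150,100),(75,255,255),(202,160,224,180));print('gs',gs,onz(S,gs[0],gs[1],.022))
o=cen(T,(5,150,120),(20,255,255),(225,135,275,165));print('pad',o)
r=cen(T,(0,0,0),(180,255,45),(250,215,295,245));print('blk',r, onz(T,r[0],r[1],.07))
p,q=onz(T,234,237,.086),onz(T,306,217,.086);print(p,q,np.linalg.norm(p-q))
E
```

```text
g (np.float64(175.17307692307693), np.float64(259.28846153846155), 52, np.int64(172), np.int64(179), np.int64(256), np.int64(263)) [0.45484181 0.33212684 0.022     ]
gs (np.float64(212.07692307692307), np.float64(167.43589743589743), 39, np.int64(209), np.int64(215), np.int64(165), np.int64(170)) [0.45414768 0.330632   0.022     ]
pad (np.float64(247.53246753246754), np.float64(149.42857142857142), 77, np.int64(234), np.int64(262), np.int64(145), np.int64(154))
blk (np.float64(270.84892086330933), np.float64(232.14388489208633), 139, np.int64(259), np.int64(283), np.int64(227), np.int64(238)) [0.51125615 0.03264716 0.07      ]
[0.50241021 0.14152707 0.086     ] [ 0.54685641 -0.07472608  0.086     ] 0.22077339120375422
```

View pics/crop_t.png

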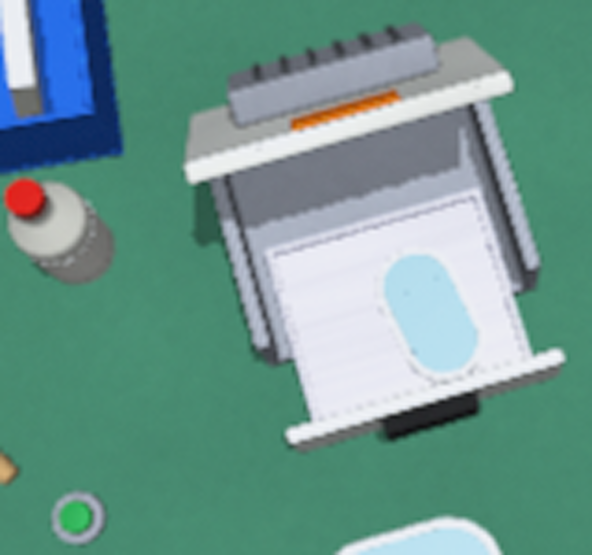

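View pics/crop_s.png

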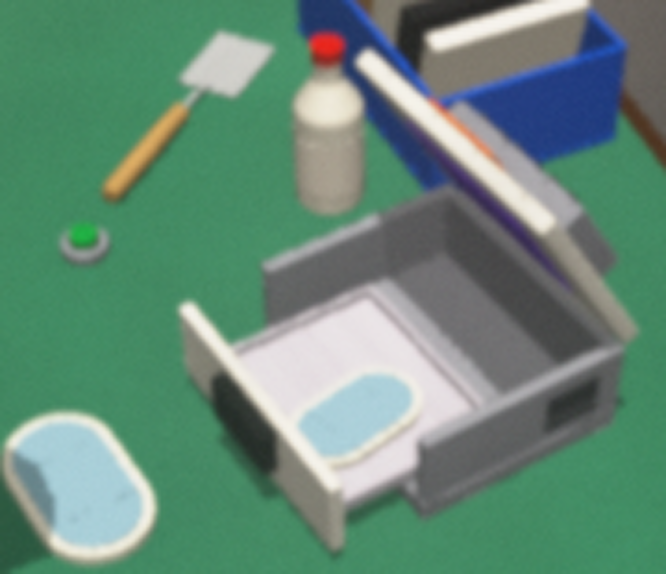

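The crops show the green button in its grey housing and the tray about 80 mm out with the mirror on it. The black pad is at crop (432,415), the orange pad at crop (345,112), and the front ends of the walls at crop (262,352) and (533,275).

```bash
python3 - <<'E'
from h import *
np.set_printoptions(precision=4,suppress=True)
T=dict(np.load('pics/top1.npz'));S=dict(np.load('pics/side1.npz'))
ct=lambda u,v:(155+u/3.7,120+v/3.7); cs=lambda u,v:(190+u/3.7,105+v/3.7)
P=onz(T,*ct(289,436),.086);Q=onz(T,*ct(562,357),.086);d=P-Q;print(P,Q,np.linalg.norm(d),'yaw',np.arctan2(-d[0],d[1]))
P2=onz(S,*cs(187,308),.086);Q2=onz(S,*cs(337,492),.086);d2=P2-Q2;print('side',P2,Q2,np.linalg.norm(d2),np.arctan2(-d2[0],d2[1]))
# wall fronts, outer front corners at z=.09
L=onz(T,*ct(256,352),.09);R=onz(T,*ct(537,272),.09);e=L-R;print('walls',L,R,np.linalg.norm(e),np.arctan2(-e[0],e[1]))
Ls=onz(S,*cs(264,268),.09);Rs=onz(S,*cs(424,455),.09);e2=Ls-Rs;print('walls side',Ls,Rs,np.linalg.norm(e2),np.arctan2(-e2[0],e2[1]))
h=cv2.cvtColor(S['color'],cv2.COLOR_RGB2HSV);m=cv2.inRange(h,(3,120,100),(20,255,255));ys,xs=np.nonzero(m[125:165,295:340]);print('orange side',xs.mean()+295,ys.mean()+125,len(xs))
yaw=np.mean([np.arctan2(-v[0],v[1]) for v in(d,d2,e,e2)])
X=np.array([np.cos(yaw),np.sin(yaw),0]);Y=np.array([-X[1],X[0],0])
M=(L+R+Ls+Rs)/4;O=M+.11*X;O[2]=0;pan=(P+Q+P2+Q2)/4
print('yaw',yaw,'O',O,'panel in box',(pan-O)@X,(pan-O)@Y)
def plane(c,u,v):
    o,dd=ray(c,u,v);s=((O-o)@Y)/(dd@Y);p=o+s*dd;return np.array([(p-O)@X,p[2]])
for n,c,uv in(('top',T,(247.5,149.4)),('side',S,(xs.mean()+295,ys.mean()+125))):
    p=plane(c,*uv);r=p-[.08,.09];print(n,p,'r',np.hypot(*r),'ang',np.arctan2(r[1],-r[0])-np.arctan2(.02,.176))
# predicted pad for angles
for th in(.7,.8,.9,1.,1.1):
    x=.08-.176*np.cos(th)+.02*np.sin(th);z=.09+.176*np.sin(th)+.02*np.cos(th)
    w=O+X*x;w[2]=z;print(th,w,proj(T,w),proj(S,w))
E
```

```text
[0.5001 0.1443 0.086 ] [ 0.5482 -0.0775  0.086 ] 0.22691443469357261 yaw 0.21353191232577204
side [0.5007 0.1376 0.086 ] [ 0.5488 -0.0849  0.086 ] 0.2276728076763722 0.21285312959585928
walls [0.569 0.167 0.09 ] [ 0.6186 -0.0629  0.09  ] 0.23524526049782088 0.21232761013174645
walls side [0.5721 0.1565 0.09  ] [ 0.6198 -0.0771  0.09  ] 0.23841071934894925 0.20140691519465193
orange side 315.8888888888889 140.66666666666666 9
yaw 0.2100298918120074 O [0.7025 0.0688 0.    ] panel in box -0.18220706890976884 -0.0009672429372848516
top [ 0.1628 -0.167 ] r 0.26996063503412543 ang -1.995619652246644
side [0.0048 0.2572] r 0.1833074554778881 ang 1.0348433148335774
0.7 [0.6616 0.0601 0.2187] [[255.7091 170.2273]] [[301.3193 157.5773]]
0.8 [0.6748 0.0629 0.2302] [[254.1126 164.3455]] [[305.5099 152.6106]]
0.9 [0.689  0.0659 0.2403] [[252.4188 158.1601]] [[310.0376 147.8795]]
1.0 [0.7041 0.0692 0.2489] [[250.6505 151.756 ]] [[314.8437 143.4483]]
1.1 [0.72   0.0725 0.2559] [[248.833  145.2253]] [[319.8647 139.3766]]
```

```bash
python3 - <<'E'
from h import *
from bench import finger_overhang
c=capture('wrist');print(np.round(c['T_tool_cam'],3)); print(finger_overhang() if callable(finger_overhang) else finger_overhang)
E
```

```text
[[-0.001 -0.949 -0.317  0.081]
 [ 1.    -0.001 -0.    -0.002]
 [ 0.    -0.317  0.949 -0.149]
 [ 0.     0.     0.     1.   ]]
0.022
```

Emit:
send_rows(steps=[0.7,1,0,0,0,-0.49,1,0.7,1,0,0,0,0,1,0.7,1,0,0,0,0,1,0.7,1,0,0,0,0,1,0.7,1,0,0,0,0,1,0.7,1,0,0,0,0,1,0.7,1,0,0,0,0,1,0.7,1,0,0,0,0,1])

```text
t: 0.82
tcp_pos: [0.2651, -0.3931, 0.2251]
ee_rot: [-0.0, 0.995, 0.105, -0.0]
force: [-0.2, -1.0, -0.1]
width: -0.0001
gripper_force: 0.0
```

Emit:
send_rows(steps=[0.44,0.97,0,0,0,0,1,0.44,0.97,0,0,0,0,1,0.44,0.97,0,0,0,0,1,0.44,0.97,0,0,0,0,1,0.44,0.97,0,0,0,0,1,0.44,0.97,0,0,0,0,1,0.44,0.97,0,0,0,0,1,0.44,0.97,0,0,0,0,1])

```text
t: 1.48
tcp_pos: [0.3352, -0.238, 0.2251]
ee_rot: [-0.0, 0.995, 0.105, -0.0]
force: [0.3, 0.8, 0.6]
width: 0.0002
gripper_force: 0.0
```

Emit:
send_rows(steps=[0.44,0.97,0,0,0,0,1,0.44,0.97,0,0,0,0,1,0.44,0.97,0,0,0,0,1,0.44,0.97,0,0,0,0,1,0.44,0.97,0,0,0,0,1,0.44,0.97,0,0,0,0,1,0.44,0.97,0,0,0,0,1,0.44,0.97,0,0,0,0,1])

```text
t: 2.15
tcp_pos: [0.4056, -0.0828, 0.2252]
ee_rot: [-0.0, 0.994, 0.105, -0.0]
force: [-0.5, -0.1, 0.7]
width: -0.0001
gripper_force: 0.0
```

Emit:
send_rows(steps=[0.44,0.97,0,0.21,-0.98,0,1,0.44,0.97,0,0.21,-0.98,0,1,0.4,0.97,0,0,0,0,1,0.4,0.97,0,0,0,0,1,0.4,0.97,0,0,0,0,1,0,0,0,0,0,0,1,0,0,0,0,0,0,1])

```text
t: 2.73
tcp_pos: [0.4468, 0.0138, 0.2251]
ee_rot: [-0.013, 0.987, 0.105, 0.119]
force: [-0.2, -0.8, -0.3]
width: 0.0
gripper_force: 0.0
```

Emit:
send_rows(steps=[0,0,-0.95,0,0,0,1,0,0,-0.95,0,0,0,1,0,0,-0.95,0,0,0,1,0,0,-0.95,0,0,0,1,0,0,-0.95,0,0,0,1,0,0,-0.95,0,0,0,1,0,0,-0.95,0,0,0,1,0,0,-0.75,0,0,0,1])

```text
t: 3.4
tcp_pos: [0.4461, 0.0123, 0.0758]
ee_rot: [-0.013, 0.987, 0.103, 0.118]
force: [0.9, 0.9, 0.8]
width: 0.0002
gripper_force: 0.0
```

```bash
python3 - <<'E'
from h import *
T=capture('top');S=capture('side')
a=cv2.resize(T['color'][130:280,175:335],None,fx=2.5,fy=2.5,interpolation=cv2.INTER_CUBIC)
b=cv2.resize(S['color'][115:265,200:360],None,fx=2.5,fy=2.5,interpolation=cv2.INTER_CUBIC)
cv2.imwrite('pics/pre.png',np.hstack([a,b])[:,:,::-1]); s=state();print(s['tcp_pos'],s['force'])
E
```

```text
[0.4444728  0.01295633 0.07457826] [-0.35132494  0.43112315  0.48721704]
```

View pics/pre.png

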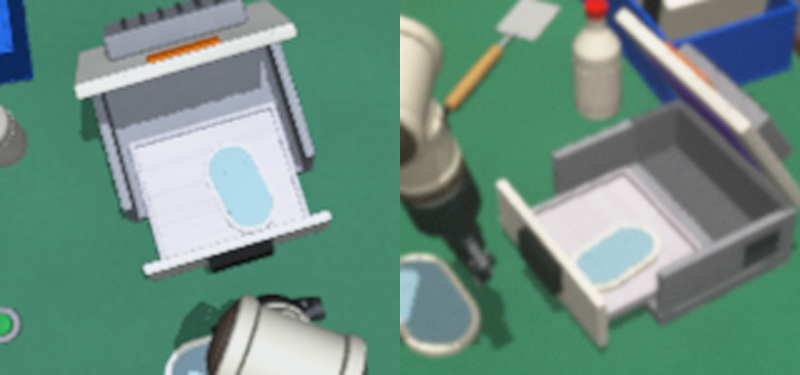

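The picture shows the fingertip in front of the black pad, at about (480,265) in the right half, lined up and clear of the panel and the big mirror. I'll push slowly along the box's x.

Emit:
send_rows(steps=[0.2,0.042,0,0,0,0,1,0.2,0.042,0,0,0,0,1,0.2,0.042,0,0,0,0,1,0.2,0.042,0,0,0,0,1,0.2,0.042,0,0,0,0,1,0.2,0.042,0,0,0,0,1,0.2,0.042,0,0,0,0,1,0.15,0.03,0,0,0,0,1])

```text
t: 4.17
tcp_pos: [0.4786, 0.0197, 0.0775]
ee_rot: [-0.013, 0.987, 0.104, 0.119]
force: [-0.6, -0.2, 0.8]
width: -0.0002
gripper_force: 0.0
```

Emit:
send_rows(steps=[0.15,0.032,0,0,0,0,1,0.15,0.032,0,0,0,0,1,0.15,0.032,0,0,0,0,1,0.15,0.032,0,0,0,0,1,0.15,0.032,0,0,0,0,1,0.15,0.032,0,0,0,0,1,0.15,0.032,0,0,0,0,1,0.15,0.032,0,0,0,0,1])

```text
t: 4.83
tcp_pos: [0.5024, 0.0247, 0.0774]
ee_rot: [-0.013, 0.987, 0.104, 0.119]
force: [0.4, -0.5, 0.0]
width: -0.0002
gripper_force: 0.0
```

Emit:
send_rows(steps=[0.15,0.032,0,0,0,0,1,0.15,0.032,0,0,0,0,1,0.15,0.032,0,0,0,0,1,0.15,0.032,0,0,0,0,1,0.15,0.032,0,0,0,0,1,0.15,0.032,0,0,0,0,1,0.15,0.032,0,0,0,0,1,0.15,0.032,0,0,0,0,1])

```text
t: 5.5
tcp_pos: [0.5261, 0.0299, 0.0773]
ee_rot: [-0.013, 0.987, 0.104, 0.119]
force: [-1.7, 0.1, 1.2]
width: -0.0001
gripper_force: 1.2
```

Emit:
send_rows(steps=[0.1,0.021,0,0,0,0,1,0.1,0.021,0,0,0,0,1,0.1,0.021,0,0,0,0,1,0.1,0.021,0,0,0,0,1,0.1,0.021,0,0,0,0,1,0.1,0.021,0,0,0,0,1])

```text
t: 6.0
tcp_pos: [0.5381, 0.0325, 0.0773]
ee_rot: [-0.013, 0.987, 0.104, 0.119]
force: [-1.9, 0.9, 1.7]
width: 0.0
gripper_force: 1.1
```

```bash
python3 - <<'E'
from h import *
T=capture('top');S=capture('side')
a=cv2.resize(T['color'][130:280,175:335],None,fx=2.5,fy=2.5,interpolation=cv2.INTER_CUBIC)
b=cv2.resize(S['color'][115:265,200:360],None,fx=2.5,fy=2.5,interpolation=cv2.INTER_CUBIC)
cv2.imwrite('pics/mid.png',np.hstack([a,b])[:,:,::-1]); s=state();print(s['tcp_pos'],s['force'])
E
```

```text
[0.53854987 0.03230181 0.07751647] [-0.66425443  1.09036826  1.07445701]
```

View pics/mid.png

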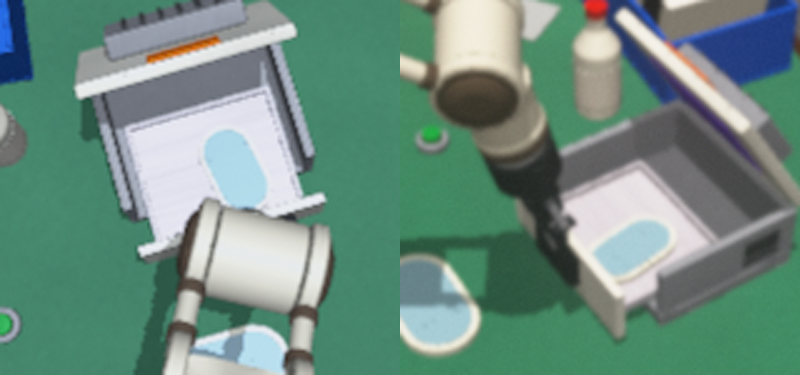

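The tray is moving: the panel has shifted about 20 mm, the fingers are on the pad and the mirror is riding along. I'll continue.

Emit:
send_rows(steps=[0.15,0.032,0,0,0,0,1,0.15,0.032,0,0,0,0,1,0.15,0.032,0,0,0,0,1,0.15,0.032,0,0,0,0,1,0.15,0.032,0,0,0,0,1,0.15,0.032,0,0,0,0,1,0.15,0.032,0,0,0,0,1,0.1,0.021,0,0,0,0,1])

```text
t: 6.77
tcp_pos: [0.5614, 0.0373, 0.0774]
ee_rot: [-0.013, 0.987, 0.104, 0.119]
force: [-1.2, 0.6, 1.4]
width: 0.0005
gripper_force: 1.3
```

Emit:
send_rows(steps=[0.08,0.017,0,0,0,0,1,0.08,0.017,0,0,0,0,1,0.08,0.017,0,0,0,0,1,0.08,0.017,0,0,0,0,1,0.08,0.017,0,0,0,0,1,0.08,0.017,0,0,0,0,1])

```text
t: 7.27
tcp_pos: [0.5708, 0.0393, 0.0774]
ee_rot: [-0.013, 0.987, 0.104, 0.119]
force: [-2.5, 1.0, 1.7]
width: -0.0
gripper_force: 1.3
```

Emit:
send_rows(steps=[0.07,0.015,0,0,0,0,1,0.07,0.015,0,0,0,0,1,0.07,0.015,0,0,0,0,1,0.07,0.015,0,0,0,0,1])

```text
t: 7.6
tcp_pos: [0.5764, 0.0405, 0.0774]
ee_rot: [-0.013, 0.987, 0.104, 0.119]
force: [-2.8, 1.9, 2.0]
width: -0.0001
gripper_force: 1.3
```

Emit:
send_rows(steps=[0.07,0.015,0,0,0,0,1,0.07,0.015,0,0,0,0,1,0.07,0.015,0,0,0,0,1])

```text
t: 7.85
tcp_pos: [0.5806, 0.0414, 0.0774]
ee_rot: [-0.013, 0.987, 0.104, 0.119]
force: [-2.4, 1.2, 1.5]
width: -0.0
gripper_force: 1.3
```

Emit:
send_rows(steps=[0.07,0.015,0,0,0,0,1,0.07,0.015,0,0,0,0,1])

```text
t: 8.02
tcp_pos: [0.5829, 0.042, 0.0772]
ee_rot: [-0.013, 0.987, 0.104, 0.119]
force: [-8.9, -0.0, 6.9]
width: -0.0002
gripper_force: 5.4
```

Emit:
send_rows(steps=[0.05,0.01,0,0,0,0,1,0,0,0,0,0,0,1])

```text
t: 8.18
tcp_pos: [0.583, 0.042, 0.0771]
ee_rot: [-0.013, 0.987, 0.104, 0.117]
force: [-10.3, -1.3, 7.7]
width: 0.0002
gripper_force: 6.6
```

```bash
python3 - <<'E'
from h import *
s=state();print(s['tcp_pos'],s['force'])
E
```

```text
[0.58297787 0.04197887 0.07713834] [-10.32819142  -1.32829506   7.66995663]
```

The tray is against a hard stop at about 10 N. I'll back off, rise and re-measure.

Emit:
send_rows(steps=[-0.5,-0.1,0,0,0,0,1,-0.98,-0.21,0,0,0,0,1,-0.98,-0.21,0,0,0,0,1,-0.98,-0.21,0.5,0,0,0,1,-0.9,0.3,1,0,0,0,1,-0.9,0.6,1,0,0,0,1,-0.9,1,1,0,0,0,1,0,1,1,-0.21,0.98,0,1])

```text
t: 8.85
tcp_pos: [0.4468, 0.0865, 0.1613]
ee_rot: [-0.007, 0.993, 0.103, 0.052]
force: [-2.6, -0.1, -2.8]
width: 0.0
gripper_force: 0.0
```

Emit:
send_rows(steps=[0,1,1,-0.21,0.98,0,1,0,1,1,0,0,0,1,0,1,1,0,0,0,1,0,1,1,0,0,0,1,0,1,1,0,0,0,1,0,1,1,0,0,0,1,0,1,1,0,0,0,1,0,1,1,0,0,0,1])

```text
t: 9.52
tcp_pos: [0.4621, 0.2465, 0.3287]
ee_rot: [0.0, 0.995, 0.105, 0.001]
force: [0.8, -0.6, 0.7]
width: 0.0001
gripper_force: 0.0
```

```bash
python3 - <<'E'
from h import *
T=save('top','top2.png');S=save('side','side2.png')
a=cv2.resize(T['color'][125:245,195:315],None,fx=3.3,fy=3.3,interpolation=cv2.INTER_CUBIC)
b=cv2.resize(S['color'][115:265,240:360],None,fx=3.3,fy=3.3,interpolation=cv2.INTER_CUBIC)
a=cv2.copyMakeBorder(a,0,b.shape[0]-a.shape[0],0,0,cv2.BORDER_CONSTANT)
cv2.imwrite('pics/home.png',np.hstack([a,b])[:,:,::-1]); s=state();print(s['tcp_pos'],s['force'])
E
```

```text
[0.46344963 0.24806553 0.33165044] [ 0.57435344 -1.56955375  0.12037535]
```

View pics/home.png

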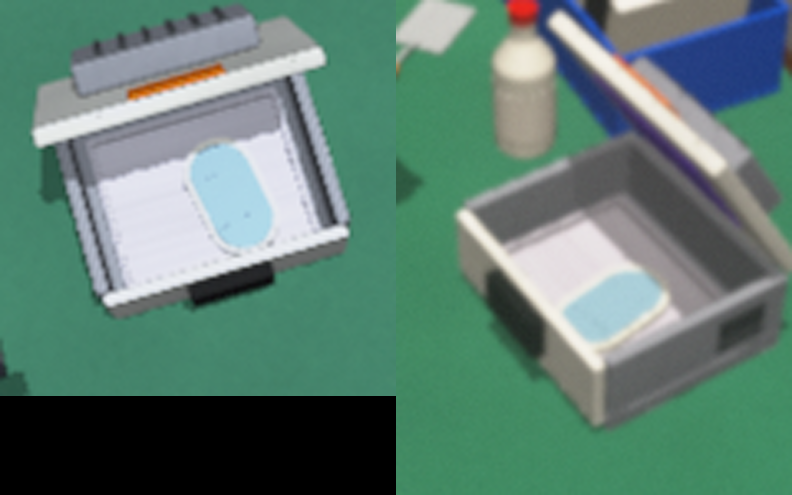

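```bash
cat >> h.py <<'E'
E
python3 - <<'E'
from h import *
np.set_printoptions(precision=4,suppress=True)
T=dict(np.load('pics/top2.npz'));S=dict(np.load('pics/side2.npz'))
ct=lambda u,v:(195+u/3.3,125+v/3.3); cs=lambda u,v:(240+(u-396)/3.3,115+v/3.3)
P=onz(T,*ct(104,301),.086);Q=onz(T,*ct(348,234),.086);P2=onz(S,*cs(462,214),.086);Q2=onz(S,*cs(601,365),.086)
ys=[]
for a,b in((P,Q),(P2,Q2)):
    d=a-b;ys.append(np.arctan2(-d[0],d[1]));print(a,b,np.linalg.norm(d),ys[-1],(a+b)/2)
yaw=np.mean(ys);X=np.array([np.cos(yaw),np.sin(yaw),0]);Y=np.array([-X[1],X[0],0])
O=(P+Q+P2+Q2)/4+.116*X;O[2]=0;print('yaw',yaw,'O',O)
t=np.array([.583,.042,.0771]);print('tcp contact in box',(t-O)@X,(t-O)@Y)
# lid free edge corners: top strip ends & pad vs angle
B=lambda th,l,y,n:O+X*(.08-l*np.cos(th)+n*np.sin(th))+Y*y+np.array([0,0,.09+l*np.sin(th)+n*np.cos(th)])
print('obs inner-edge corners', ct(36,144),ct(325,66),'side',cs(552,20),cs(712,168))
for th in(.9,1.,1.1):print(th,proj(T,[B(th,.192,.12,0),B(th,.192,-.12,0),B(th,.176,0,.02)]).ravel(),proj(S,[B(th,.192,.12,0),B(th,.192,-.12,0)]).ravel(),B(th,.176,0,.02))
def m(c,x0,y0,x1,y1):
    k=cv2.inRange(cv2.cvtColor(c['color'],cv2.COLOR_RGB2HSV),(3,120,100),(20,255,255))[y0:y1,x0:x1];a=np.nonzero(k);return a[1].mean()+x0,a[0].mean()+y0
print('orange',m(T,225,135,275,165))
E
```

```text
[0.566  0.1608 0.086 ] [ 0.6121 -0.0635  0.086 ] 0.22902588335004911 0.20248075605413202 [0.589  0.0486 0.086 ]
[0.5661 0.1519 0.086 ] [ 0.618  -0.0636  0.086 ] 0.2215887472813952 0.2362221140643837 [0.592  0.0442 0.086 ]
yaw 0.21935143505925786 O [0.7038 0.0716 0.    ]
tcp contact in box -0.1243178259360058 -0.0026456285034379195
obs inner-edge corners (205.9090909090909, 168.63636363636363) (293.4848484848485, 145.0) side (287.27272727272725, 121.06060606060606) (335.75757575757575, 165.9090909090909)
0.9 [210.1113 179.1773 297.3707 154.1713 251.3719 157.7495] [278.7764 127.8388 328.6252 175.6904] [0.6904 0.0686 0.2403]
1.0 [207.8613 172.5045 295.8061 147.3908 249.5461 151.3596] [283.3449 122.8269 333.8287 170.1988] [0.7055 0.072  0.2489]
1.1 [205.5922 165.5473 294.0805 140.3712 247.6698 144.8444] [288.2381 118.1448 339.3311 165.0129] [0.7213 0.0755 0.2559]
orange (np.float64(247.64772727272728), np.float64(149.3068181818182))
```

```bash
python3 - <<'E'
from h import *
S=dict(np.load('pics/side2.npz'));T=dict(np.load('pics/top2.npz'))
for n,tip in(('pre',(.4495,.014,.053)),('mid',(.5435,.0335,.056))):
    for nm,c,x0,y0,off in(('T',T,175,130,0),('S',S,200,115,400)):
        p=proj(c,tip)[0];print(n,nm,(p-[x0,y0])*2.5+[off,0])
c=save('side','side3.png')
s=state();t=np.array(s['tcp_pos']);p=proj(c,t-[0,0,.022])[0];print(t,'tip px',p)
u,v=p.astype(int);x0=max(u-70,0);y0=max(v-90,0);b=c['color'][y0:y0+150,x0:x0+150].copy();b=cv2.resize(b,None,fx=3,fy=3);cv2.drawMarker(b,(int((p[0]-x0)*3),int((p[1]-y0)*3)),(255,0,255))
cv2.imwrite('pics/tip.png',b[:,:,::-1])
E
```

```text
pre T [258.87445566 307.17232099]
pre S [490.99981535 286.55116749]
mid T [237.43055524 230.66779542]
mid S [564.21531789 251.40125697]
[0.46274981 0.24652342 0.32922568] tip px [210.0587254  108.31584171]
```

View pics/tip.png

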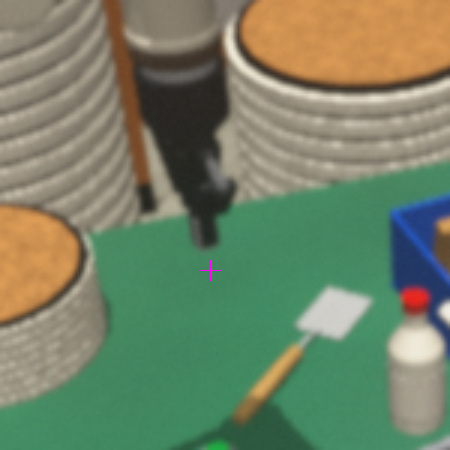

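The marker sits about 8 px below the visible fingertip, so there is an offset. I'll check arm against cameras by measuring the green button with the wrist camera.

```bash
cat >> h.py <<'E'
from scipy.spatial.transform import Rotation as Ro
def wrist():
    s=state();c=capture('wrist');q=s['ee_rot'];R=Ro.from_quat([q[1],q[2],q[3],q[0]]).as_matrix()
    W=np.eye(4);W[:3,:3]=R;W[:3,3]=s['tcp_pos'];W=W@c['T_tool_cam'];Ci=np.linalg.inv(W)
    c['rvec']=cv2.Rodrigues(Ci[:3,:3])[0];c['tvec']=Ci[:3,3];c['tcp']=np.array(s['tcp_pos']);c['R']=R;return c
E
python3 - <<'E'
from h import *
c=wrist();print(c['tcp'])
h=cv2.cvtColor(c['color'],cv2.COLOR_RGB2HSV);m=cv2.inRange(h,(50,150,100),(75,255,255))
n,l,st,ce=cv2.connectedComponentsWithStats(m)
for i in range(1,n):
    if st[i,4]>60:print(st[i],ce[i],onz(c,*ce[i],.022))
tip=c['tcp']+c['R']@[0,0,.022];p=proj(c,tip)[0];print('tip',p)
print('expected button px',proj(c,[.4545,.3314,.022]))
a=c['color'].copy();cv2.drawMarker(a,tuple(int(v) for v in p),(255,0,255));cv2.imwrite('pics/w1.png',a[:,:,::-1])
E
```

```text
[0.46274981 0.24652342 0.32922568]
tip [279.86370412 243.61960267]
expected button px [[222.58620961 158.45223088]]
```

View pics/w1.png

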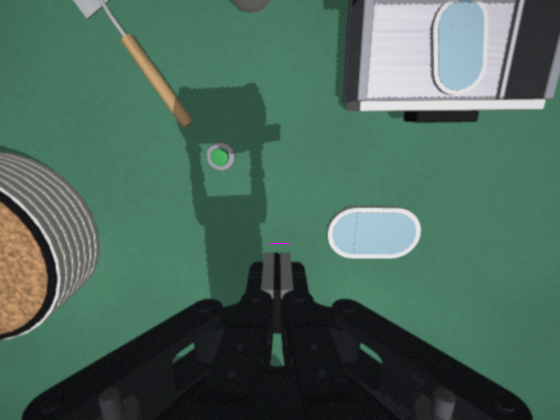

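```bash
python3 - <<'E'
from h import *
np.set_printoptions(precision=4,suppress=True)
c=wrist();S=dict(np.load('pics/side3.npz'))
print(c['camera_matrix'][0,0])
o1,d1=ray(c,278,253);o2,d2=ray(S,208.3,100.3)
A=np.stack([d1,-d2],1);s,r,_,_=np.linalg.lstsq(A,o2-o1,rcond=None);p=(o1+s[0]*d1+o2+s[1]*d2)/2
print('tip world',p,'resid',np.linalg.norm(o1+s[0]*d1-o2-s[1]*d2),'tool',c['R'].T@(p-c['tcp']))
print('gbutton wrist',onz(c,220.5,156.5,.022),'pad top front edge',onz(c,441,121,.08),'panel top',onz(c,441,104,.086))
for x in(-.011,0,.011):print(x,[proj(c,c['tcp']+c['R']@[x,0,z])[0].round(0) for z in(.0,.01,.022)])
E
```

```text
298.1077893352192
tip world [0.4644 0.2491 0.3299] resid 0.006157801183282971 tool [ 0.003  -0.003  -0.0024]
gbutton wrist [0.4555 0.3334 0.022 ] pad top front edge [0.5699 0.0554 0.08  ] panel top [0.5885 0.0662 0.086 ]
-0.011 [array([280., 278.]), array([280., 269.]), array([280., 259.])]
0 [array([280., 261.]), array([280., 252.]), array([280., 244.])]
0.011 [array([280., 243.]), array([280., 235.]), array([280., 227.])]
```

The wrist camera places the button at (.4555,.3334), which agrees with the other views. The visible fingertips end close to TCP height. The pad face at x=.570 and the panel confirm that the tray is home. Next I'll go behind the lid pad and find contact by force.

Emit:
send_rows(steps=[0.92,-0.51,0.3,0,0,0,1,0.92,-0.51,0.3,0,0,0,1,0.92,-0.51,0.3,0,0,0,1,0.92,-0.51,0.3,0,0,0,1,0.92,-0.51,0.3,0,0,0,1,0.92,-0.51,0,0,0,0,1,0.92,-0.51,0,0,0,0,1,0.92,-0.51,0,0,0,0,1])

```text
t: 10.43
tcp_pos: [0.6093, 0.1619, 0.3556]
ee_rot: [0.0, 0.995, 0.104, -0.001]
force: [-0.4, -0.2, 0.2]
width: -0.0001
gripper_force: 0.0
```

Emit:
send_rows(steps=[0.92,-0.51,0,0,0,0,1,0.92,-0.51,0,0,0,0,1,0.92,-0.51,0,0,0,0,1,0.92,-0.51,0,0,0,0,1,0.92,-0.51,0,0,0,0,1,0.92,-0.51,0,0,0,0,1,0.92,-0.51,0,0,0,0,1,0.92,-0.51,0,0,0,0,1])

```text
t: 11.1
tcp_pos: [0.7563, 0.0801, 0.3553]
ee_rot: [-0.0, 0.995, 0.104, -0.001]
force: [0.6, -0.3, 0.1]
width: -0.0001
gripper_force: 0.0
```

```bash
python3 - <<'E'
from h import *
s=state();print(s['tcp_pos'],s['ee_rot'],s['force'],s['joint_pos'])
E
```

```text
[0.75632968 0.08005195 0.35531035] [-1.12475353e-05  9.94588486e-01  1.03883531e-01 -1.39816856e-03] [ 0.59271334 -0.30138767  0.14876832] [-5.26867943e-02  6.53029426e-01  7.06402005e-01 -4.24019999e-04
  1.78492677e+00  1.30987721e+00]
```

Emit:
send_rows(steps=[0,0,-0.6,0,0,0,1,0,0,-0.6,0,0,0,1,0,0,-0.6,0,0,0,1,0,0,-0.6,0,0,0,1,0,0,-0.6,0,0,0,1])

```text
t: 11.52
tcp_pos: [0.7554, 0.0807, 0.2947]
ee_rot: [-0.0, 0.995, 0.104, -0.001]
force: [-0.4, 0.1, -0.2]
width: 0.0001
gripper_force: 0.0
```

Emit:
send_rows(steps=[0,0,-0.5,0,0,0,1,0,0,-0.5,0,0,0,1,0,0,-0.4,0,0,0,1,0,0,-0.4,0,0,0,1])

```text
t: 11.85
tcp_pos: [0.7558, 0.0821, 0.2605]
ee_rot: [0.0, 0.995, 0.105, -0.0]
force: [-0.6, -0.5, 0.6]
width: -0.0002
gripper_force: 0.0
```

```bash
python3 - <<'E'
from h import *
T=capture('top');S=capture('side');W=wrist()
b=cv2.resize(S['color'][90:220,230:370],(430,400),interpolation=cv2.INTER_CUBIC)
a=cv2.resize(W['color'],(370,277));a=cv2.copyMakeBorder(a,0,123,0,0,cv2.BORDER_CONSTANT)
cv2.imwrite('pics/lid0.png',np.hstack([a,b])[:,:,::-1]); s=state();print(s['tcp_pos'],s['force'])
E
```

```text
[0.75556397 0.08235821 0.26055965] [-0.26159881  0.828216   -0.95957098]
```

View pics/lid0.png

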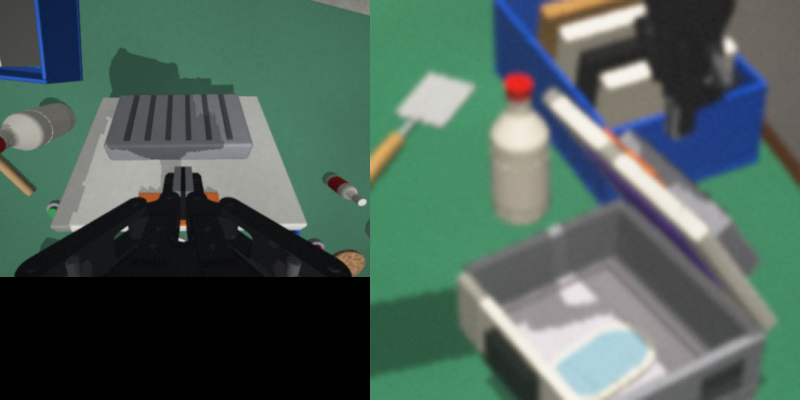

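The side crop shows the fingertips at (678,137), behind the lid's outer face and just past the orange pad at (635,145). The wrist view shows the tips above the pad, with the lamp housing clear of them. That was the last of my 10 pictures, so from here I use numbers only.

```bash
python3 - <<'E'
from h import *
S=dict(np.load('pics/side3.npz'))
for z in(.235,.245,.255,.265):print(z,proj(S,[.7556,.0824,z])[0],'obs 330.3 134.5')
E
```

```text
0.235 [329.90477798 140.42363585] obs 330.3 134.5
0.245 [330.12876587 137.56783441] obs 330.3 134.5
0.255 [330.35527545 134.67988194] obs 330.3 134.5
0.265 [330.58434954 131.75923243] obs 330.3 134.5
```

Emit:
send_rows(steps=[-0.2,-0.042,0,0,0,0,1,-0.2,-0.042,0,0,0,0,1,-0.2,-0.042,0,0,0,0,1,-0.15,-0.03,0,0,0,0,1,-0.15,-0.03,0,0,0,0,1])

```text
t: 12.42
tcp_pos: [0.7376, 0.0785, 0.262]
ee_rot: [0.0, 0.994, 0.105, 0.0]
force: [-0.6, 0.2, -0.2]
width: 0.0001
gripper_force: 0.0
```

Emit:
send_rows(steps=[-0.1,-0.02,-0.2,0,0,0,1,-0.1,-0.02,-0.2,0,0,0,1,-0.1,-0.02,0,0,0,0,1,-0.1,-0.02,0,0,0,0,1,-0.1,-0.02,0,0,0,0,1])

```text
t: 12.83
tcp_pos: [0.7276, 0.0766, 0.2532]
ee_rot: [-0.0, 0.994, 0.105, -0.0]
force: [-0.8, 0.6, -0.4]
width: 0.0001
gripper_force: 0.0
```

Emit:
send_rows(steps=[-0.1,-0.02,0,0,0,0,1,-0.1,-0.02,0,0,0,0,1,-0.1,-0.02,0,0,0,0,1])

```text
t: 13.08
tcp_pos: [0.7218, 0.0754, 0.2536]
ee_rot: [0.0, 0.994, 0.105, 0.0]
force: [0.6, -0.2, 0.3]
width: 0.0002
gripper_force: 0.0
```

Emit:
send_rows(steps=[-0.1,-0.02,0,0,0,0,1,-0.1,-0.02,0,0,0,0,1])

```text
t: 13.25
tcp_pos: [0.7179, 0.0746, 0.2535]
ee_rot: [-0.0, 0.994, 0.105, 0.0]
force: [2.6, 0.6, 0.5]
width: 0.0002
gripper_force: 1.3
```

Contact was made at box x≈.009, z≈.249 with 2.6 N, which fits a lid angle of about 1.04 rad. I'll follow the hinge arc.

Emit:
send_rows(steps=[-0.157,-0.034,-0.09,0,0,0,1,-0.157,-0.034,-0.09,0,0,0,1,-0.157,-0.034,-0.09,0,0,0,1,-0.157,-0.034,-0.09,0,0,0,1,-0.157,-0.034,-0.09,0,0,0,1,-0.157,-0.034,-0.09,0,0,0,1,-0.157,-0.034,-0.09,0,0,0,1,-0.157,-0.034,-0.09,0,0,0,1])

```text
t: 13.92
tcp_pos: [0.6925, 0.0689, 0.2388]
ee_rot: [0.0, 0.994, 0.105, 0.0]
force: [1.4, -0.0, 0.9]
width: -0.0001
gripper_force: 1.3
```

Emit:
send_rows(steps=[-0.141,-0.03,-0.115,0,0,0,1,-0.141,-0.03,-0.115,0,0,0,1,-0.141,-0.03,-0.115,0,0,0,1,-0.141,-0.03,-0.115,0,0,0,1,-0.141,-0.03,-0.115,0,0,0,1,-0.141,-0.03,-0.115,0,0,0,1,-0.141,-0.03,-0.115,0,0,0,1,-0.141,-0.03,-0.115,0,0,0,1])

```text
t: 14.58
tcp_pos: [0.6701, 0.0643, 0.2201]
ee_rot: [-0.0, 0.994, 0.105, 0.0]
force: [2.1, -0.1, 1.3]
width: -0.0004
gripper_force: 1.2
```

Contact is holding steadily, so I'll continue.

Emit:
send_rows(steps=[-0.119,-0.026,-0.14,0,0,0,1,-0.119,-0.026,-0.14,0,0,0,1,-0.119,-0.026,-0.14,0,0,0,1,-0.119,-0.026,-0.14,0,0,0,1,-0.119,-0.026,-0.14,0,0,0,1,-0.119,-0.026,-0.14,0,0,0,1,-0.119,-0.026,-0.14,0,0,0,1,-0.119,-0.026,-0.14,0,0,0,1])

```text
t: 15.25
tcp_pos: [0.6509, 0.0603, 0.1978]
ee_rot: [-0.0, 0.994, 0.105, 0.0]
force: [0.8, -0.1, 2.0]
width: 0.0003
gripper_force: 1.2
```

Emit:
send_rows(steps=[-0.095,-0.02,-0.157,0,0,0,1,-0.095,-0.02,-0.157,0,0,0,1,-0.095,-0.02,-0.157,0,0,0,1,-0.095,-0.02,-0.157,0,0,0,1,-0.095,-0.02,-0.157,0,0,0,1,-0.095,-0.02,-0.157,0,0,0,1,-0.095,-0.02,-0.157,0,0,0,1,-0.095,-0.02,-0.157,0,0,0,1])

```text
t: 15.92
tcp_pos: [0.6358, 0.057, 0.1727]
ee_rot: [-0.0, 0.994, 0.105, 0.0]
force: [0.2, 0.2, 2.6]
width: 0.0001
gripper_force: 1.1
```

Emit:
send_rows(steps=[-0.067,-0.014,-0.172,0,0,0,1,-0.067,-0.014,-0.172,0,0,0,1,-0.067,-0.014,-0.172,0,0,0,1,-0.067,-0.014,-0.172,0,0,0,1,-0.067,-0.014,-0.172,0,0,0,1,-0.067,-0.014,-0.172,0,0,0,1,-0.067,-0.014,-0.172,0,0,0,1,-0.067,-0.014,-0.172,0,0,0,1])

```text
t: 16.58
tcp_pos: [0.6251, 0.0547, 0.1451]
ee_rot: [0.0, 0.994, 0.105, -0.0]
force: [0.4, -0.9, 1.9]
width: -0.0001
gripper_force: 1.0
```

Emit:
send_rows(steps=[-0.026,-0.006,-0.105,0,0,0,1,-0.026,-0.006,-0.105,0,0,0,1,-0.026,-0.006,-0.105,0,0,0,1,-0.026,-0.006,-0.105,0,0,0,1,-0.026,-0.006,-0.105,0,0,0,1,-0.026,-0.006,-0.105,0,0,0,1,-0.026,-0.006,-0.105,0,0,0,1,-0.026,-0.006,-0.105,0,0,0,1])

```text
t: 17.25
tcp_pos: [0.621, 0.0538, 0.1285]
ee_rot: [-0.0, 0.994, 0.105, -0.0]
force: [-1.5, 0.1, 2.8]
width: -0.0
gripper_force: 1.0
```

Emit:
send_rows(steps=[-0.015,-0.003,-0.08,0,0,0,1,-0.015,-0.003,-0.08,0,0,0,1,-0.015,-0.003,-0.08,0,0,0,1,-0.015,-0.003,-0.08,0,0,0,1])

```text
t: 17.58
tcp_pos: [0.6198, 0.0536, 0.1222]
ee_rot: [-0.0, 0.994, 0.105, -0.0]
force: [-1.0, -1.0, 2.6]
width: 0.0003
gripper_force: 1.0
```

Emit:
send_rows(steps=[-0.01,-0.002,-0.07,0,0,0,1,-0.01,-0.002,-0.07,0,0,0,1,-0.01,-0.002,-0.07,0,0,0,1])

```text
t: 17.83
tcp_pos: [0.6193, 0.0534, 0.118]
ee_rot: [0.0, 0.994, 0.105, 0.0]
force: [-1.0, -0.4, 2.2]
width: -0.0002
gripper_force: 1.0
```

Emit:
send_rows(steps=[0,0,-0.06,0,0,0,1,0,0,-0.06,0,0,0,1,0,0,-0.06,0,0,0,1])

```text
t: 18.08
tcp_pos: [0.6193, 0.0535, 0.1144]
ee_rot: [-0.0, 0.994, 0.105, 0.0]
force: [-1.7, -0.6, 2.9]
width: 0.0002
gripper_force: 1.0
```

Emit:
send_rows(steps=[0,0,-0.06,0,0,0,1,0,0,-0.06,0,0,0,1])

```text
t: 18.25
tcp_pos: [0.6193, 0.0535, 0.112]
ee_rot: [-0.0, 0.994, 0.105, -0.0]
force: [-0.8, -0.4, 2.4]
width: 0.0001
gripper_force: 1.0
```

Emit:
send_rows(steps=[0,0,-0.06,0,0,0,1,0,0,-0.06,0,0,0,1])

```text
t: 18.42
tcp_pos: [0.6193, 0.0535, 0.1096]
ee_rot: [0.0, 0.994, 0.105, -0.0]
force: [-1.5, -0.5, 2.0]
width: -0.0003
gripper_force: 1.0
```

Emit:
send_rows(steps=[0,0,-0.06,0,0,0,1,0,0,-0.06,0,0,0,1,0,0,0,0,0,0,1])

```text
t: 18.67
tcp_pos: [0.6193, 0.0535, 0.107]
ee_rot: [-0.0, 0.994, 0.105, 0.0]
force: [-0.1, -0.5, 0.4]
width: -0.0
gripper_force: 0.0
```

Emit:
send_rows(steps=[0,0,-0.06,0,0,0,1,0,0,-0.06,0,0,0,1,0,0,0,0,0,0,1])

```text
t: 18.92
tcp_pos: [0.6193, 0.0534, 0.1047]
ee_rot: [-0.0, 0.994, 0.105, 0.0]
force: [-0.0, 0.4, -0.4]
width: -0.0002
gripper_force: 0.0
```

Contact is gone at z=.105, so the lid may be shut. I'll lift off and check by numbers.

Emit:
send_rows(steps=[0,0,1,0,0,0,1,0,0,1,0,0,0,1,-0.3,0,1,0,0,0,1,-0.6,0.5,1,0,0,0,1,-1,1,1,0,0,0,1,-1,1,1,0,0,0,1,-1,1,1,0,0,0,1,-1,1,1,0,0,0,1])

```text
t: 19.58
tcp_pos: [0.5203, 0.1443, 0.2656]
ee_rot: [-0.0, 0.995, 0.105, 0.0]
force: [0.2, 1.1, -0.3]
width: 0.0001
gripper_force: 0.0
```

Emit:
send_rows(steps=[-1,1,1,0,0,0,1,-1,1,1,0,0,0,1,-1,1,0,0,0,0,1,0,1,0,0,0,0,1,0,1,0,0,0,0,1,0,1,0,0,0,0,1])

```text
t: 20.08
tcp_pos: [0.461, 0.2646, 0.3052]
ee_rot: [-0.0, 0.994, 0.105, 0.001]
force: [-0.5, 0.5, 0.2]
width: 0.0
gripper_force: 0.0
```

```bash
cat >> h.py <<'E'
O=np.array([.7035,.0705,0]);yaw=.21;X=np.array([np.cos(yaw),np.sin(yaw),0]);Y=np.array([-X[1],X[0],0])
B=lambda th,l,y,n:O+X*(.08-l*np.cos(th)+n*np.sin(th))+Y*y+np.array([0,0,.09+l*np.sin(th)+n*np.cos(th)])
E
python3 - <<'E'
from h import *
np.set_printoptions(precision=4,suppress=True)
T=save('top','top4.png');S=save('side','side4.png');s=state();print(s['tcp_pos'],s['t'])
for nm,c in(('T',T),('S',S)):
    k=cv2.inRange(cv2.cvtColor(c['color'],cv2.COLOR_RGB2HSV),(3,120,100),(20,255,255));n,l,st,ce=cv2.connectedComponentsWithStats(k)
    for i in range(1,n):
        if st[i,4]>25:print(nm,st[i],ce[i])
    for th in(0,.05,.1,.2,.3):
        print(th,proj(c,[B(th,.176,0,.02)]).ravel(),'corners',proj(c,[B(th,.16,.04,.02),B(th,.192,.04,.02),B(th,.16,-.04,.02),B(th,.192,-.04,.02)]).round(0).tolist())
E
```

```text
[0.4608 0.2656 0.3047] 20.1833
T [104 103   9  40 194] [108.0619 122.9691]
T [107 143   7  10  44] [109.7955 147.8409]
T [248 189  27  17 277] [261.     197.0686]
T [411 234  31  31 750] [425.708  249.3627]
T [378 256  15  14 163] [384.5828 262.589 ]
T [   5  295   91   95 6747] [ 49.8585 342.0906]
0 [262.2566 197.5944] corners [[248.0, 196.0], [251.0, 206.0], [274.0, 189.0], [277.0, 199.0]]
0.05 [262.0104 196.5437] corners [[247.0, 195.0], [250.0, 205.0], [274.0, 188.0], [277.0, 198.0]]
0.1 [261.7213 195.342 ] corners [[247.0, 194.0], [250.0, 204.0], [273.0, 187.0], [276.0, 197.0]]
0.2 [261.0141 192.4878] corners [[246.0, 191.0], [249.0, 201.0], [273.0, 184.0], [276.0, 194.0]]
0.3 [260.1366 189.0412] corners [[245.0, 188.0], [248.0, 198.0], [272.0, 181.0], [275.0, 190.0]]
S [ 220    8   83   39 2556] [260.8326  26.6577]
S [174  12  16  67 230] [181.2     45.8478]
S [   0   42   91   63 2872] [53.4168 71.3659]
S [286  82  41  15 231] [306.2381  89.2165]
S [  94   86   73   43 2372] [129.7888 106.9275]
S [  7 115  22  12 168] [ 17.7262 120.4048]
S [219 134  21  24 115] [229.0783 145.4522]
S [274 184  23  19 215] [284.9023 193.0977]
S [348 300  12   9  63] [352.8254 304.1587]
S [246 334  19  19 276] [254.7391 343.0942]
S [ 265  369   43   44 1494] [286.073  390.7684]
0 [284.9698 192.8006] corners [[282.0, 183.0], [273.0, 187.0], [297.0, 199.0], [288.0, 203.0]]
0.05 [285.3082 190.4563] corners [[283.0, 180.0], [273.0, 184.0], [298.0, 197.0], [288.0, 201.0]]
0.1 [285.7799 188.0516] corners [[283.0, 178.0], [274.0, 182.0], [298.0, 195.0], [289.0, 198.0]]
0.2 [287.1241 183.0863] corners [[284.0, 174.0], [275.0, 176.0], [300.0, 190.0], [290.0, 193.0]]
0.3 [288.999  177.9602] corners [[286.0, 169.0], [277.0, 171.0], [301.0, 186.0], [292.0, 187.0]]
```

The lid reads shut in both views, to about ±0.03 rad. I'll press once more on the pad centre to confirm the stop by force, which also calibrates the tip height.

Emit:
send_rows(steps=[0.68,-0.98,0,0,0,0,1,0.68,-0.98,0,0,0,0,1,0.68,-0.98,0,0,0,0,1,0.68,-0.98,0,0,0,0,1,0.68,-0.98,0,0,0,0,1,0.68,-0.98,0,0,0,0,1,0.68,-0.98,0,0,0,0,1,0.68,-0.98,0,0,0,0,1])

```text
t: 20.85
tcp_pos: [0.5706, 0.1047, 0.3048]
ee_rot: [0.0, 0.995, 0.104, -0.0]
force: [0.0, -0.0, -0.6]
width: -0.0001
gripper_force: 0.0
```

Emit:
send_rows(steps=[0.68,-0.98,-0.5,0,0,0,1,0.68,-0.98,-1,0,0,0,1,0.65,-0.98,-1,0,0,0,1,0,0,-1,0,0,0,1,0,0,-1,0,0,0,1,0,0,-1,0,0,0,1,0,0,-1,0,0,0,1,0,0,-1,0,0,0,1])

```text
t: 21.52
tcp_pos: [0.61, 0.0469, 0.1538]
ee_rot: [0.0, 0.995, 0.104, -0.0]
force: [-0.9, -1.1, 0.3]
width: -0.0001
gripper_force: 0.0
```

Emit:
send_rows(steps=[0,0,-0.6,0,0,0,1,0,0,-0.3,0,0,0,1,0,0,-0.1,0,0,0,1,0,0,-0.1,0,0,0,1,0,0,-0.1,0,0,0,1,0,0,-0.1,0,0,0,1])

```text
t: 22.02
tcp_pos: [0.6112, 0.0477, 0.1302]
ee_rot: [0.0, 0.994, 0.105, 0.001]
force: [0.7, -0.3, -0.1]
width: 0.0002
gripper_force: 0.0
```

Emit:
send_rows(steps=[0,0,-0.12,0,0,0,1,0,0,-0.12,0,0,0,1,0,0,-0.12,0,0,0,1,0,0,-0.12,0,0,0,1,0,0,-0.12,0,0,0,1,0,0,-0.12,0,0,0,1,0,0,-0.12,0,0,0,1])

```text
t: 22.6
tcp_pos: [0.6103, 0.0479, 0.1119]
ee_rot: [-0.0, 0.994, 0.105, -0.0]
force: [0.6, 0.7, -0.6]
width: 0.0001
gripper_force: 0.0
```

Emit:
send_rows(steps=[0,0,-0.1,0,0,0,1,0,0,-0.1,0,0,0,1])

```text
t: 22.77
tcp_pos: [0.6102, 0.0479, 0.1079]
ee_rot: [-0.0, 0.994, 0.105, -0.0]
force: [-0.5, -0.6, 0.1]
width: 0.0003
gripper_force: 0.0
```

Emit:
send_rows(steps=[0,0,-0.08,0,0,0,1,0,0,-0.08,0,0,0,1])

```text
t: 22.93
tcp_pos: [0.6103, 0.0478, 0.1048]
ee_rot: [-0.0, 0.994, 0.105, -0.0]
force: [0.8, 0.1, -0.1]
width: 0.0002
gripper_force: 0.0
```

Emit:
send_rows(steps=[0,0,-0.08,0,0,0,1,0,0,-0.08,0,0,0,1])

```text
t: 23.1
tcp_pos: [0.6103, 0.0478, 0.104]
ee_rot: [0.0, 0.994, 0.105, -0.0]
force: [-9.7, 0.9, 21.0]
width: 0.0
gripper_force: 10.8
```

There is a hard stop at 21 N on the pad, so the lid is shut. The tip effectively sits about 6 mm above the TCP's height. Now I'll lift and go to the green button.

Emit:
send_rows(steps=[0,0,0.3,0,0,0,1,0,0,1,0,0,0,1,0,0,1,0,0,0,1,0,0,1,0,0,0,1,0,0,1,0,0,0,1,0,0,1,0,0,0,1,-0.52,0.95,0,0,0,0,1,-0.52,0.95,0,0,0,0,1])

```text
t: 23.77
tcp_pos: [0.5908, 0.0855, 0.2099]
ee_rot: [0.0, 0.995, 0.104, 0.002]
force: [0.3, 0.6, -0.6]
width: 0.0
gripper_force: 0.0
```

Emit:
send_rows(steps=[-0.52,0.95,0,0,0,0,1,-0.52,0.95,0,0,0,0,1,-0.52,0.95,0,0,0,0,1,-0.52,0.95,0,0,0,0,1,-0.52,0.95,0,0,0,0,1,-0.52,0.95,0,0,0,0,1,-0.52,0.95,0,0,0,0,1,-0.52,0.95,0,0,0,0,1])

```text
t: 24.43
tcp_pos: [0.5057, 0.2388, 0.2079]
ee_rot: [-0.0, 0.994, 0.105, 0.0]
force: [0.1, -0.0, -0.1]
width: 0.0001
gripper_force: 0.0
```

Emit:
send_rows(steps=[-0.52,0.95,0,0,0,0,1,-0.52,0.95,0,0,0,0,1,-0.52,0.95,0,0,0,0,1,-0.52,0.95,0,0,0,0,1,-0.4,0.9,0,0,0,0,1,0,0,0,0,0,0,1,0,0,0,0,0,0,1])

```text
t: 25.02
tcp_pos: [0.4564, 0.3323, 0.2078]
ee_rot: [0.0, 0.994, 0.106, 0.0]
force: [-0.2, 0.1, 0.7]
width: -0.0002
gripper_force: 0.0
```

```bash
python3 - <<'E'
from h import *
np.set_printoptions(precision=4,suppress=True)
W=wrist();print(W['tcp'],state()['force'])
k=cv2.inRange(cv2.cvtColor(W['color'],cv2.COLOR_RGB2HSV),(50,150,80),(75,255,255));n,l,st,ce=cv2.connectedComponentsWithStats(k)
for i in range(1,n):
    if st[i,4]>40:print(st[i],ce[i],onz(W,*ce[i],.022))
S=save('side','side5.png');T=save('top','top5.png')
for c in(T,S):
    k=cv2.inRange(cv2.cvtColor(c['color'],cv2.COLOR_RGB2HSV),(3,120,100),(20,255,255));n,l,st,ce=cv2.connectedComponentsWithStats(k)
    print([(st[i].tolist(),ce[i].round(1).tolist()) for i in range(1,n) if st[i,4]>25 and abs(ce[i]-[270,195]).max()<25])
E
```

```text
[0.4564 0.3323 0.2078] [-0.4613 -0.0709 -0.5135]
[265 179  16  13  74] [271.8514 185.4459] [0.4514 0.3389 0.022 ]
[([248, 189, 27, 17, 277], [261.0, 197.1])]
[([274, 184, 23, 20, 214], [284.9, 193.3])]
```

The lid is unchanged. Three views agree on the button at (.455,.332); the last wrist mask was partly in shadow. I'll descend.

Emit:
send_rows(steps=[-0.05,0,-1,0,0,0,1,0,0,-1,0,0,0,1,0,0,-1,0,0,0,1,0,0,-1,0,0,0,1,0,0,-1,0,0,0,1,0,0,-1,0,0,0,1,0,0,-1,0,0,0,1,0,0,-0.8,0,0,0,1])

```text
t: 25.83
tcp_pos: [0.4557, 0.3306, 0.0502]
ee_rot: [0.0, 0.995, 0.104, -0.001]
force: [0.5, 0.2, -0.2]
width: 0.0003
gripper_force: 0.0
```

Emit:
send_rows(steps=[0,0,-0.2,0,0,0,1,0,0,-0.2,0,0,0,1,0,0,-0.15,0,0,0,1,0,0,-0.15,0,0,0,1,0,0,-0.1,0,0,0,1,0,0,-0.1,0,0,0,1])

```text
t: 26.33
tcp_pos: [0.4563, 0.3321, 0.0344]
ee_rot: [-0.0, 0.994, 0.105, 0.001]
force: [0.4, 0.2, 0.3]
width: -0.0002
gripper_force: 0.0
```

```bash
python3 - <<'E'
from h import *
s=state();print(s['tcp_pos'],s['force'])
c=capture('side');print(proj(c,[.455,.332,.022]),proj(c,np.array(s['tcp_pos'])))
k=cv2.inRange(cv2.cvtColor(c['color'],cv2.COLOR_RGB2HSV),(50,150,100),(75,255,255))[155:185,195:230];a=np.nonzero(k);print(len(a[0]),a[1].mean()+195,a[0].mean()+155)
E
```

```text
[0.45628322 0.33211025 0.03439846] [0.39775357 0.20087451 0.34274908]
[[212.22683617 167.11731724]] [[212.14474329 164.18501189]]
28 212.25 167.96428571428572
```

Emit:
send_rows(steps=[0,0,-0.08,0,0,0,1,0,0,-0.08,0,0,0,1,0,0,-0.08,0,0,0,1,0,0,-0.08,0,0,0,1,0,0,-0.08,0,0,0,1])

```text
t: 26.8
tcp_pos: [0.4557, 0.3319, 0.0256]
ee_rot: [-0.0, 0.994, 0.105, 0.0]
force: [-0.6, 0.3, 0.7]
width: -0.0
gripper_force: 0.0
```

Emit:
send_rows(steps=[0,0,-0.08,0,0,0,1,0,0,-0.08,0,0,0,1,0,0,-0.08,0,0,0,1,0,0,-0.08,0,0,0,1])

```text
t: 27.13
tcp_pos: [0.4557, 0.3319, 0.0192]
ee_rot: [-0.0, 0.994, 0.105, 0.0]
force: [0.2, 0.0, 0.5]
width: -0.0002
gripper_force: 0.0
```

Emit:
send_rows(steps=[0,0,-0.08,0,0,0,1,0,0,-0.08,0,0,0,1])

```text
t: 27.3
tcp_pos: [0.4557, 0.3318, 0.016]
ee_rot: [0.0, 0.994, 0.105, 0.0]
force: [-0.2, -0.7, 1.2]
width: 0.0003
gripper_force: 0.7
```

Contact, at TCP z ≈ .016 as predicted. Now I'll press about 6 mm.

Emit:
send_rows(steps=[0,0,-0.07,0,0,0,1,0,0,-0.07,0,0,0,1])

```text
t: 27.47
tcp_pos: [0.4557, 0.3319, 0.0135]
ee_rot: [0.0, 0.994, 0.105, -0.0]
force: [-0.5, -1.3, 3.0]
width: 0.0001
gripper_force: 1.5
```

Emit:
send_rows(steps=[0,0,-0.07,0,0,0,1,0,0,-0.05,0,0,0,1])

```text
t: 27.63
tcp_pos: [0.4557, 0.3319, 0.0111]
ee_rot: [0.0, 0.994, 0.105, -0.0]
force: [-2.2, -0.1, 3.7]
width: 0.0001
gripper_force: 2.1
```

Emit:
send_rows(steps=[0,0,-0.04,0,0,0,1])

```text
t: 27.72
tcp_pos: [0.4557, 0.3319, 0.0103]
ee_rot: [0.0, 0.994, 0.105, -0.0]
force: [-1.9, 0.1, 5.1]
width: -0.0002
gripper_force: 2.4
```

Emit:
send_rows(steps=[0,0,-0.05,0,0,0,1,0,0,0,0,0,0,1])

```text
t: 27.88
tcp_pos: [0.4557, 0.3319, 0.0101]
ee_rot: [0.0, 0.994, 0.105, -0.0]
force: [-3.6, -2.5, 10.7]
width: 0.0002
gripper_force: 5.1
```

Emit:
send_rows(steps=[0,0,-0.03,0,0,0,1,0,0,0,0,0,0,1])

```text
t: 28.05
tcp_pos: [0.4558, 0.3319, 0.01]
ee_rot: [0.0, 0.994, 0.105, -0.0]
force: [-5.6, -2.3, 13.4]
width: -0.0001
gripper_force: 7.1
```

The button is at its bottom stop. Force rises without travel. I'll release and lift away.

Emit:
send_rows(steps=[0,0,0.1,0,0,0,1,0,0,0.3,0,0,0,1,0,0,0.8,0,0,0,1,0,0,1,0,0,0,1,0,0,1,0,0,0,1,0,0,1,0,0,0,1,-0.5,0,1,0,0,0,1,-0.5,0,1,0,0,0,1])

```text
t: 28.72
tcp_pos: [0.4357, 0.3318, 0.1334]
ee_rot: [-0.0, 0.995, 0.104, 0.0]
force: [-0.2, -0.3, 0.9]
width: 0.0001
gripper_force: 0.0
```

Emit:
send_rows(steps=[-0.5,0,1,0,0,0,1,-0.5,0,1,0,0,0,1,0,0,0,0,0,0,1,0,0,0,0,0,0,1])

```text
t: 29.05
tcp_pos: [0.4163, 0.3323, 0.1735]
ee_rot: [-0.0, 0.994, 0.105, 0.001]
force: [0.2, -0.2, -0.2]
width: 0.0
gripper_force: 0.0
```

```bash
python3 - <<'E'
from h import *
s=state();print(s['tcp_pos'],s['force'],s['t'])
S=capture('side');T=capture('top')
for c in(T,S):
    h=cv2.cvtColor(c['color'],cv2.COLOR_RGB2HSV)
    for lo,hi,ctr in(((3,120,100),(20,255,255),(270,195)),((50,150,100),(75,255,255),(195,215))):
        n,l,st,ce=cv2.connectedComponentsWithStats(cv2.inRange(h,lo,hi))
        print([(st[i].tolist(),ce[i].round(1).tolist()) for i in range(1,n) if st[i,4]>15 and abs(ce[i]-ctr).max()<55])
# tray panel top-edge: bright profile vs first "home" frame
H=dict(np.load('pics/side2.npz'))['color'].astype(int);D=np.abs(S['color'].astype(int)-H).sum(2)[180:240,256:300]
print('panel region diff',(D>90).mean())
E
```

```text
[0.41627067 0.33229789 0.17354742] [ 0.18091415 -0.17011656 -0.22858593] 29.05
[([248, 189, 27, 17, 277], [261.0, 197.1])]
[([173, 256, 7, 8, 31], [176.1, 258.7])]
[([219, 134, 21, 24, 123], [228.9, 145.7]), ([274, 184, 23, 20, 213], [284.9, 193.3])]
[([209, 166, 7, 6, 34], [212.0, 168.0])]
panel region diff 0.2106060606060606
```

```bash
python3 - <<'E'
from h import *
from bench import hand_in
for im in(dict(np.load('pics/side2.npz'))['color'],capture('side')['color']):
    k=(im[195:230,262:290].max(2)<60);a=np.nonzero(k);print(k.sum(),a[1].mean()+262,a[0].mean()+195)
print(hand_in())
E
```

```text
194 275.6185567010309 210.01030927835052
178 275.65168539325845 210.29775280898878
the job is handed in; nothing more can be done
None
```

I handed the job in at about 29 s with the tray home, the lid shut, and the green button pressed to its stop and released; the tray was pushed on its front panel, just above the black pad, and the red button and mirror were not touched.

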